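# Move the nib chute to the next jar and re-pin it

## Task

Set the open, empty glass jar upright and centred on the bare round rubber seat on the foot of the filling stand. Then pull the T-handled ball-lock pin, swing the chute round until its spout is over that jar, and push the pin fully home again through the arm and the index plate so that the chute is locked there. Leave the closed jars and the cocoa pod where they are and do not tip the open jar.

Things in the scene. Friction and masses are not known exactly. Their poses are not given: they have to be found in the camera images.
- stand: Fixed steel filling stand. Origin: on the counter, on the chute's vertical pivot axis. Round foot, radius 170, top at z 10; column radius 17. Four jar places on the foot, 130 from the axis, at -67.5, -22.5, 22.5 and 67.5 degrees from stand +x (counter-clockwise positive). Closed jars fill three of them, the rubber seat one: not the one at -22.5, over which the chute starts.
- index_plate (a point): Centre of the top of the stand's fixed aluminium index plate, 60 from the axis on stand -x, 108 above the counter; axes as the stand. 90 x 196 x 10 thick. Four vertical through holes, 16 diameter, chamfered 1.5, lie 85 from the pivot axis, each straight across the axis from a jar place. With the pin in a hole the spout is over the place across from it.
- chute (a joint): Swivel angle of the chute arm, rad: 0 at the start (funnel at -22.5 degrees from stand +x), counter-clockwise positive from above. Holes line up at -0.785, 0, 0.785, 1.571; stops at -1.0, 1.8. About 2 N at the bush turns it; it stays where left. Arm: bar 26 wide, 111 to 123 above the counter; hub radius 22, up to 134.
- spout (a point): Centre of the lower end of the chute's spout (outer radius 19), 130 from the pivot, 98 above the counter, about 16 above the rim of a jar on the seat. Above it a funnel, rim radius 38, up to 182 above the counter.
- bush_top (a point): Centre of the top of the square bush (32 x 32, 110 to 136 above the counter) on the arm's tail, 85 from the pivot, opposite the funnel. A vertical hole, 16 diameter, chamfered 1.5 at the top, goes through it. The pin's shoulder rests here when home. The bush swings with the arm, 2 above the index plate.
- pin: Loose T-handled ball-lock pin, 0.13 kg, vertical, home at the start. Origin: underside of its shoulder (radius 13, 4 thick), z up. Shank 14 diameter, 52.5 long. Handle: black bar 64 long (pin x), 16 wide (pin y), 19 to 41 above the origin, on a neck of radius 8; any yaw at the start. Raised by 28 to 45 the tip clears the plate but stays in the bush, so the pin can draw the arm round.
- pin_tip (a point): Lower end of the pin, 52.5 below its origin; the last 6 taper to 8 diameter. Two sprung balls on pin +-y, 10 above the tip, stand 3 proud of the shank and snap out under the index plate when home; about 14 N pulls the pin loose, and about as much starts it into the bush from outside; from inside the bush a few N push it home.
- open_jar: Loose, empty open glass jar without lid, 0.14 kg, outer diameter 58 (61 at the bead round the rim), height 68, wall 3. Origin: centre of its underside; z up. Stands on the counter left or right of the stand at the start.
- seat: Fixed flat black rubber disc, radius 36, 4 thick, on the foot of the stand at one of the jar places (within 3 mm). Origin: centre of its underside, 10 above the counter; its top is 14 above the counter.
- jar_a: Closed full glass jar with steel lid, diameter 60, height 68, 0.24 kg, on the stand's foot. Origin: centre of its underside. Leave alone.
- jar_b: As jar_a; leave alone.
- jar_c: As jar_a, at the start under the spout; leave alone.
- pod: Dark red ribbed cocoa pod lying on the counter on the side of the stand where the open jar is not, 135 long (its x), 60 wide and high. Origin: under its middle. Leave alone.
Things that resemble listed ones, but are neither listed nor needed, are in the scene too. What is shaped like the open_jar but turquoise is not meant. What is shaped like the pin but blue is not meant.

How it is judged (in metres and radians):
On the way, in this order (a step that is already met when the one before it is completed fails the run):
1. the open jar stands on the rubber seat, let go, while the pin is still home (horizontal distance between open_jar and seat below 0.01 m and z of open_jar in the frame of seat between 0.002 and 0.007 m and angle between open_jar's own z axis and vertical below 0.06 rad and contact force between the fingers and open_jar below 0.1 N and distance between pin and bush_top below 0.006 m), for 0.2 s.
2. the pin is drawn clear of the index plate (z of pin_tip in the frame of stand above 0.107 m), for 0.1 s.
3. the spout is over the open jar (horizontal distance between spout and open_jar below 0.015 m), for 0.1 s.
At the end, for the whole second after the job is handed in: The open jar stands upright on the rubber seat (within 10 mm of its centre), the spout is over it (within 14 mm), and the pin is home through the bush and the index plate: shoulder within 3 mm of the bush top, tip below the plate; all let go and at rest (horizontal distance between open_jar and seat below 0.01 m and z of open_jar in the frame of seat between 0.002 and 0.007 m and angle between open_jar's own z axis and vertical below 0.06 rad and horizontal distance between spout and open_jar below 0.014 m and horizontal distance between pin and bush_top below 0.004 m and z of pin in the frame of bush_top between -0.003 and 0.003 m and angle between pin's own z axis and vertical below 0.08 rad and z of pin_tip in the frame of stand below 0.088 m and linear speed of each of open_jar, pin below 0.02 m/s); the robot touches nothing.
It fails at once if a closed jar is pushed more than 20 mm away or tipped (distance of any of jar_a, jar_b, jar_c from where it was at the start of the episode above 0.02 m or angle between any of jar_a, jar_b, jar_c's own z axis and vertical above 0.5 rad).
It fails at once if the cocoa pod is pushed more than 20 mm away (distance of pod from where it was at the start of the episode above 0.02 m).
It fails at once if the open jar is tipped over (angle between open_jar's own z axis and vertical above 0.5 rad).
It also fails if it takes over 54 s, if anything falls off the work surface, if the arm or the gripper's body presses on something with over 40 N, if the wrist force passes 120 N, or if a joint passes its speed limit or range.

## Robot

A 6-joint arm with a two-finger parallel gripper is mounted at the origin on the work surface. World frame = base frame: x ahead of the robot, y to its left, z up, the work surface at z = 0. Lengths are in mm, angles in rad, forces in N, time in s.
With the tool pointing down it reaches from about 350 to 975 mm from the base axis. Payload 4.9 kg.
Tool frame: the origin (TCP) lies between the finger pads; the fingertips stand 17 mm ahead of it and the grasp point (between the pads) lies 2 mm behind it; z points along the fingers, y is the direction in which the jaws open and shut (so a half turn about z gives the same grasp; the last joint's range is limited). The gripper opens to 85 mm and grips with 20 to 120 N. Pads are 22 mm wide; open, the fingers measure 114 mm over their backs; the gripper's body (76 mm by 85 mm) begins 54 mm behind the grasp point. The pads swing forward as they close: fully open they stand 13 mm farther back than shut.
Start: joints at [-1.426, 0.053, 1.613, -0, 1.476, -0.119], TCP at [162.965, -603.361, 248.304] pointing down, gripper open.
Joint ranges: [-3.01, 3.01], [-1.01, 2.22], [0.06, 2.58], [-1.02, 4.17], [0.09, 2.62], [-3.14, 3.14]. Speed limits (rad/s): [2.57, 2.57, 3.14, 3.14, 3.14, 3.14].

## Interface

Orientations are given as a rotation vector (axis times angle).
In Python, from workcell import manip gives the robot as it stands.
- The arm moves only by the shell command python3 -m pendant 'ROWS'. ROWS is JSON, a list of rows, each an object with "dp": the shift along the tool's x, y, z in units of 50 mm (1.0 is 50 mm), a list of three; "delta_rot": the turn, a rotation vector about the tool's x, y, z in units of 8 degrees (1.0 is 8 degrees), a list of three; "jaw": the opening in per cent of the stroke, from 0 (shut) to 100 (fully open). A call has 1 to 12 rows; each row is the pose to reach, as a shift and turn from the pose commanded when the call began, along the tool's axes at that moment; what a row does not reach only later rows make up. A row lasts 1/10 s, in which the tool goes at most 50 mm and 8.59 degrees, less where a joint would pass 70% of its speed; a pose out of reach is approached as far as the arm can. A call with a gripper value outside its range is refused whole. The fingers move at their own pace and stop on an object; the grip force is fixed at half the most. Time passes only in rows, so rows that repeat a pose let the fingers close. It gives the time, the measured TCP pose, the force and the opening at its end, in the units of the state.
- manip.get_state(): the state, without advancing time (a new reading comes with each control period).
- manip.read_camera(name): name is "side" or "top"; returns a dict with "pixels" (384x512x3 uint8, blue, green, red), "vertical_fov" (degrees; the focal length in pixels is half the picture's height over the tangent of half this angle, whatever the lens; pixels are square), "cx", "cy" (the principal point, pixels), "R" (3x3) and "t" (3): a world point X has camera coordinates R X + t. Camera axes: x right, y down, z forward; pixel columns grow to the right and rows downward; lengths in mm; the calibration is good to about 2 mm. A picture is of the moment at which its call begins. There is no depth.
- manip.sign_off(): hands the job in, once; it reports no verdict.
The state is a dict: "time_s": time; "q": joint angles; "qd": joint speeds; "joint_torque": joint torques, N m; "position": TCP position; "orientation": TCP orientation; "contact_force": force on the tool from outside, world axes, zero at the start; "torque": the same for the moment, N m; "opening": finger opening in mm.
Only numpy, scipy, OpenCV 4.12 (cv2) and the standard library are available. Lean on these libraries where they do the work, as an engineer would, in place of code of your own. Each camera call takes 0.05 s, during which the arm holds its last target.

## Working session

There is one attempt and no reset: what is moved stays moved. The work goes in short steps, Python scripts to look and compute and a shell command to move; the robot and the scene stay as the last step left them, time stands still between calls to the robot, and variables do not carry over. Pictures are saved under pics/ and viewed, and the job is handed in when it is done.

```bash
mkdir -p pics; ls; cat > h.py <<'E'
import numpy as np, cv2
from workcell import manip
from scipy.spatial.transform import Rotation as Rn
def snap(name,fn):
    c=manip.read_camera(name); cv2.imwrite('pics/'+fn+'.png',c['pixels'])
    np.savez('pics/'+fn+'.npz',**{k:v for k,v in c.items()})
    return c
def load(fn): return dict(np.load('pics/'+fn+'.npz'))
def proj(c,X):
    f=192/np.tan(np.radians(float(c['vertical_fov']))/2)
    p=np.asarray(c['R'])@np.asarray(X,float)+np.asarray(c['t']); return np.array([c['cx']+f*p[0]/p[2],c['cy']+f*p[1]/p[2]])
def back(c,u,v,z):
    f=192/np.tan(np.radians(float(c['vertical_fov']))/2)
    d=np.asarray(c['R']).T@np.array([(u-c['cx'])/f,(v-c['cy'])/f,1]); o=-np.asarray(c['R']).T@np.asarray(c['t'])
    return o+d*(z-o[2])/d[2]
def crop(fn,x0,y0,x1,y1,s,out):
    im=cv2.imread('pics/'+fn+'.png')[y0:y1,x0:x1]; cv2.imwrite('pics/'+out+'.png',cv2.resize(im,None,fx=s,fy=s,interpolation=cv2.INTER_CUBIC))
E
python3 - <<'E'
from h import *
for n in('top','side'):
    c=snap(n,n+'0'); print(n,c['vertical_fov'],c['cx'],c['cy'],-np.asarray(c['R']).T@np.asarray(c['t']),np.asarray(c['R']).round(3).tolist())
print(manip.get_state())
E
```

```text
pics
top 44.29357846762599 251.41762021794116 182.6873309158785 [ 379.99033601  -42.13282467 1314.05582315] [[-0.013, -0.999, 0.029], [-0.991, 0.009, -0.137], [0.136, -0.03, -0.99]]
side 55.45660011201416 253.30282520076753 193.68662307108445 [ 456.79316057 -710.49703536  798.63000455] [[0.987, -0.161, -0.005], [-0.117, -0.695, -0.709], [0.111, 0.701, -0.705]]
{'time_s': 0.1, 'q': array([-1.42600295e+00,  5.33165596e-02,  1.61414889e+00, -1.33745630e-05,
        1.47602503e+00, -1.19002203e-01]), 'qd': array([-9.92766068e-04, -6.29311800e-05, -3.27981956e-03,  1.73761621e-04,
        1.07687144e-03,  1.00252100e-03]), 'joint_torque': array([ 4.05279234e-04, -3.94906211e+01, -3.71361279e+01, -9.72126418e-05,
        3.89600420e-03, -2.27763587e-05]), 'position': array([ 162.88453479, -602.84695128,  247.17465378]), 'orientation': array([-3.11242378e+00, -4.12921145e-01,  5.93170243e-05]), 'contact_force': array([-0.07242667,  0.16266035, -0.33386075]), 'torque': array([-0.02464521,  0.05731768,  0.00203903]), 'opening': 85.26402580145042}
```

View pics/top0.png

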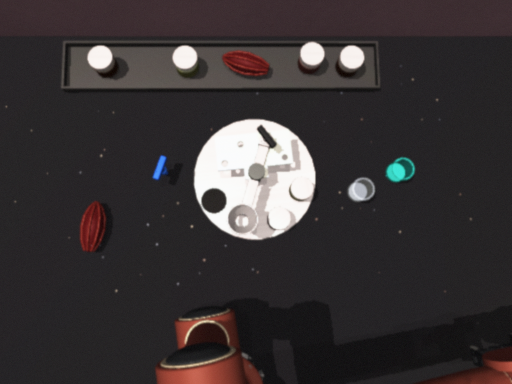

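View pics/side0.png

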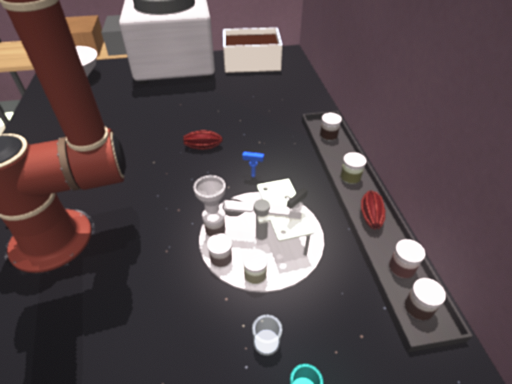

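```bash
python3 - <<'E'
from h import *
crop('top0',180,110,330,250,5,'c1'); crop('top0',330,140,430,220,7,'c2'); crop('side0',180,160,340,290,5,'c3'); crop('side0',240,300,340,384,6,'c4')
E
```

```text
(no output)
```

View pics/c1.png

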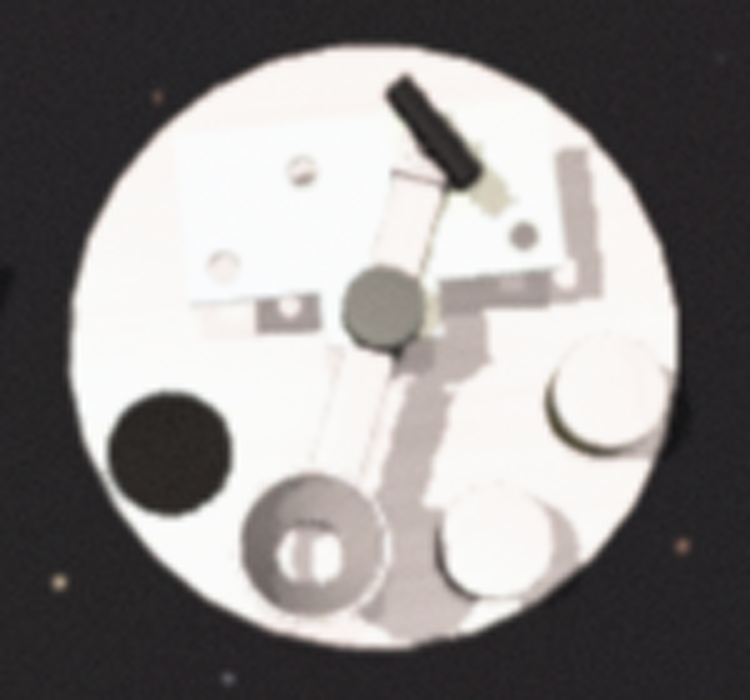

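View pics/c2.png

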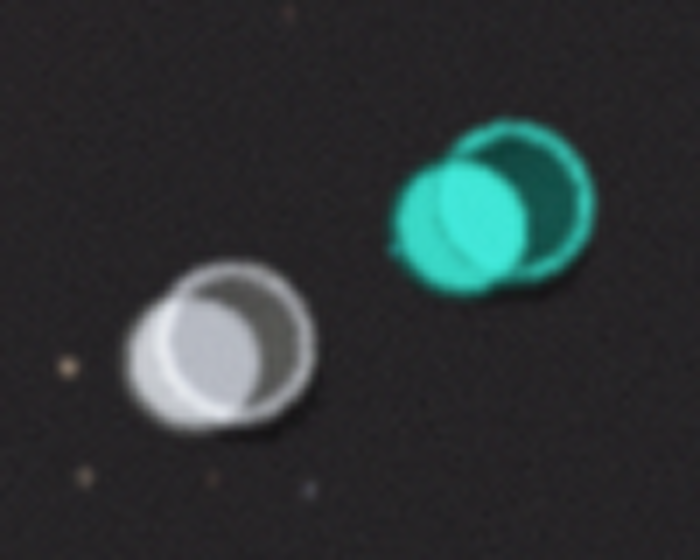

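View pics/c3.png

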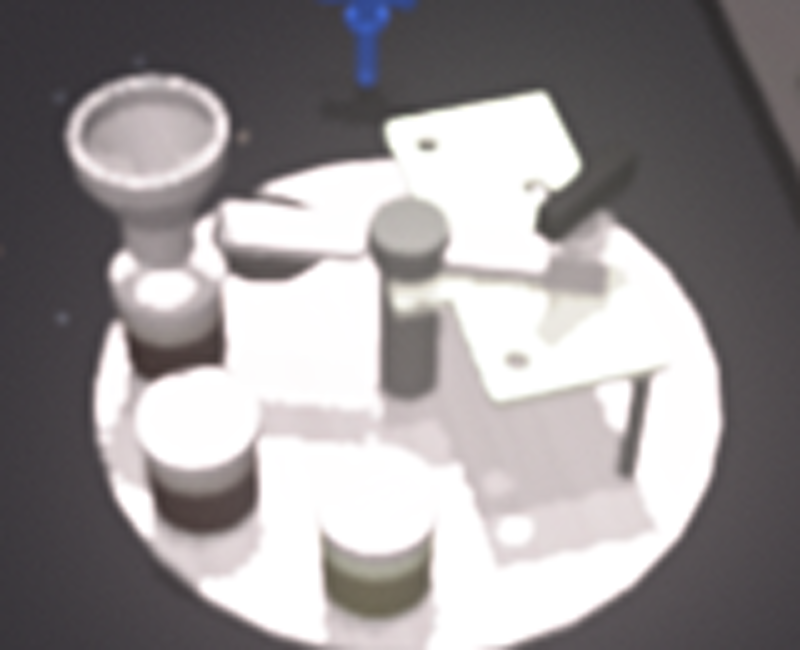

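View pics/c4.png

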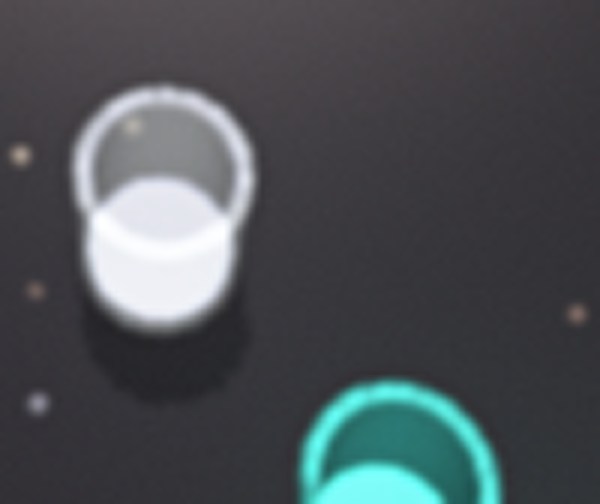

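```bash
cat >> h.py <<'E'
def cb(c,x0,y0,s,X,Y,z): return back(c,x0+(X+.5)/s-.5,y0+(Y+.5)/s-.5,z)
E
python3 - <<'E'
from h import *
t=load('top0');s=load('side0')
P=lambda *a:cb(t,180,110,5,*a)
print('seat',P(170,453,14));hub=P(383,307,134);print('hub',hub)
print('foot',P(375,345.5,10))
im=t['pixels'].astype(int); g=im.sum(2)
print('rim',cb(t,330,140,7,237,343,67),'base',cb(t,330,140,7,193,362,1))
print('srim',cb(s,240,300,6,163,172,67),'sbase',cb(s,240,300,6,160,252,1))
print('side hub',cb(s,180,160,5,409,222,134))
print('funnel rim',P(315,545,182),'side',cb(s,180,160,5,149,132,182))
print('handle ends',P(396,84,177),P(471,186,177))
print('lids',P(611,393,78),P(497,541,78))
print('holes',P(302,172,108),P(223,266,108),P(524,236,108))
print('plate corners',P(190,303,108),P(565,262,108))
# fine fits of foot (white) ellipse & seat
m=((g>330)*255).astype(np.uint8); m[:,:185]=0;m[:,325:]=0;m[:110]=0;m[248:]=0
cs,_=cv2.findContours(m,cv2.RETR_EXTERNAL,cv2.CHAIN_APPROX_NONE);k=max(cs,key=cv2.contourArea);e=cv2.fitEllipse(cv2.convexHull(k));print(e,back(t,*e[0],10))
E
```

```text
seat [511.1729056   23.07755522  14.        ]
hub [572.32053779 -90.9209111  134.        ]
foot [570.76582313 -91.25342321  10.        ]
rim [ 533.03562466 -380.96475219   67.        ] base [ 533.58958154 -380.67169182    1.        ]
srim [ 535.61910893 -378.32874352   67.        ] sbase [ 535.97230691 -378.03174496    1.        ]
side hub [575.43637201 -89.34867771 134.        ]
funnel rim [449.20800183 -54.62792756 182.        ] side [452.01965779 -53.25918609 182.        ]
handle ends [677.1145024  -97.21759921 177.        ] [ 625.32821966 -133.41242063  177.        ]
lids [ 534.25317933 -213.49445778   78.        ] [ 456.57217439 -151.28368336   78.        ]
holes [648.28377518 -50.73104457 108.        ] [598.79551655  -9.28629284 108.        ] [ 613.43008618 -166.11240661  108.        ]
plate corners [579.50056679   7.86275377 108.        ] [ 599.49431769 -187.20708372  108.        ]
((254.1577911376953, 178.80470275878906), (120.86434173583984, 121.94398498535156), 98.89393615722656) [570.48112636 -90.0123596   10.        ]
```

```bash
cat >> h.py <<'E'
def need(xyz,jaw=None):
    s=manip.get_state(); R=Rn.from_rotvec(s['orientation']); M=R.as_matrix()
    d=M.T@(np.asarray(xyz)-s['position'])/50
    yaw=np.degrees(np.arctan2(M[1,1],M[0,1]))
    print('t',s['time_s'],'pos',s['position'].round(1),'jawyaw',yaw.round(2),'z',M[:,2].round(4),'q',np.round(s['q'],2),'F',s['contact_force'].round(1),'open',round(s['opening'],1))
    print(' dp',d.round(3))
    if jaw is not None:
        tgt=np.array([[0,np.cos(np.radians(jaw)),0],[0,np.sin(np.radians(jaw)),0],[0,0,-1.]])
        tgt[:,0]=np.cross(tgt[:,1],tgt[:,2]); 
        for flip in(1,-1):
            T=tgt.copy(); T[:,:2]*=flip
            print(' rot/8deg',(np.degrees((R.inv()*Rn.from_matrix(T)).as_rotvec())/8).round(2))
E
python3 - <<'E'
from h import *
need([534.5,-379.5,160],30)
need([534.5,-379.5,160],141)
print(back(load('top0'),400,170,40))
E
```

```text
t 0.1 pos [ 162.9 -602.8  247.2] jawyaw -74.89 z [-3.0e-04  1.9e-03 -1.0e+00] q [-1.43  0.05  1.61 -0.    1.48 -0.12] F [-0.1  0.2 -0.3] open 85.3
 dp [ 8.34  -2.371  1.75 ]
 rot/8deg [-1.000e-02 -1.000e-02 -1.311e+01]
 rot/8deg [-0.01  0.01  9.39]
t 0.1 pos [ 162.9 -602.8  247.2] jawyaw -74.89 z [-3.0e-04  1.9e-03 -1.0e+00] q [-1.43  0.05  1.61 -0.    1.48 -0.12] F [-0.1  0.2 -0.3] open 85.3
 dp [ 8.34  -2.371  1.75 ]
 rot/8deg [-1.000e-02  2.000e-02  1.801e+01]
 rot/8deg [-0.01 -0.01 -4.49]
[ 587.06796082 -492.47227312   40.        ]
```

Candidates: clear jar at top (362,190) / side (267,335) is the glass one meant; the turquoise one at (400,170) is not. Black T-handle at top (267,137) in the bush is the pin; blue at (160,167) is not. The crops confirm this. The seat is at top (213,200), at −67.5°, so the chute must turn by −0.785.

```bash
python3 -m pendant '[{"dp":[1,-0.3,0],"delta_rot":[0,0,-0.5],"jaw":100},{"dp":[2,-0.6,0],"delta_rot":[0,0,-1.2],"jaw":100},{"dp":[3,-0.9,0.2],"delta_rot":[0,0,-2],"jaw":100},{"dp":[4,-1.2,0.4],"delta_rot":[0,0,-2.8],"jaw":100},{"dp":[5,-1.45,0.6],"delta_rot":[0,0,-3.5],"jaw":100},{"dp":[6,-1.75,0.8],"delta_rot":[0,0,-4.49],"jaw":100},{"dp":[7,-2,1],"delta_rot":[0,0,-4.49],"jaw":100},{"dp":[7.8,-2.3,1.4],"delta_rot":[0,0,-4.49],"jaw":100},{"dp":[8.34,-2.37,1.75],"delta_rot":[0,0,-4.49],"jaw":100},{"dp":[8.34,-2.37,1.75],"delta_rot":[0,0,-4.49],"jaw":100},{"dp":[8.34,-2.37,1.75],"delta_rot":[0,0,-4.49],"jaw":100}]'
python3 - <<'E'
from h import *
need([534.5,-379.5,42],-39)
snap('side','s1');snap('top','t1')
a=cv2.imread('pics/s1.png')[230:384,170:380];b=cv2.imread('pics/t1.png')[110:264,280:490]
cv2.imwrite('pics/m1.png',cv2.resize(np.hstack([a,b]),None,fx=1.9,fy=1.9,interpolation=cv2.INTER_CUBIC))
E
```

```text
time_s: 1.2
position: [534.6, -379.1, 159.1]
orientation: [-2.832, -1.355, 0.003]
contact_force: [-0.3, -0.7, -0.0]
opening: 84.9
t 1.2 pos [ 534.6 -379.1  159.1] jawyaw -38.86 z [-0.0026  0.0017 -1.    ] q [-0.73  0.19  1.61 -0.    1.34 -0.05] F [-0.3 -0.7 -0. ] open 84.9
 dp [-0.007  0.011  2.341]
 rot/8deg [-0.02  0.    0.02]
 rot/8deg [ -0.    -0.03 -22.48]
```

View pics/m1.png

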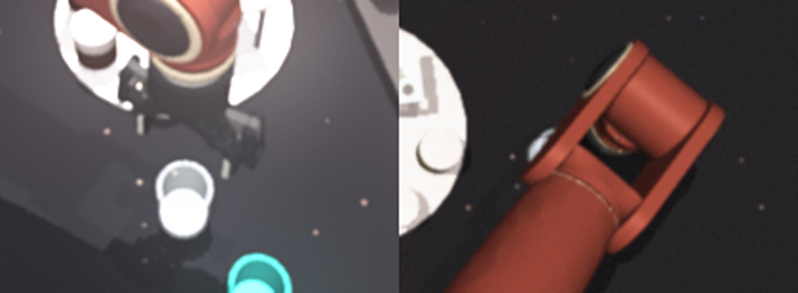

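```bash
python3 -m pendant '[{"dp":[0,0.01,0.7],"delta_rot":[0,0,0],"jaw":100},{"dp":[0,0.01,1.4],"delta_rot":[0,0,0],"jaw":100},{"dp":[0,0.01,1.9],"delta_rot":[0,0,0],"jaw":100},{"dp":[0,0.01,2.33],"delta_rot":[0,0,0],"jaw":100},{"dp":[0,0.01,2.33],"delta_rot":[0,0,0],"jaw":100},{"dp":[0,0.01,2.33],"delta_rot":[0,0,0],"jaw":100}]'
python3 - <<'E'
from h import *
need([534.5,-379.5,42],-39)
snap('side','s2')
crop('s2',180,230,340,384,4,'m2')
E
```

```text
time_s: 1.9
position: [534.6, -381.8, 45.5]
orientation: [2.835, 1.351, 0.001]
contact_force: [-0.1, -0.5, 0.3]
opening: 85.3
t 1.9 pos [ 534.6 -381.8   45.5] jawyaw -39.06 z [ 8.e-04 -8.e-04 -1.e+00] q [-0.73  0.32  1.67 -0.    1.15 -0.05] F [-0.1 -0.5  0.3] open 85.3
 dp [ 0.034 -0.031  0.07 ]
 rot/8deg [ 0.01  0.   -0.01]
 rot/8deg [ 0.000e+00 -1.000e-02  2.249e+01]
```

View pics/m2.png

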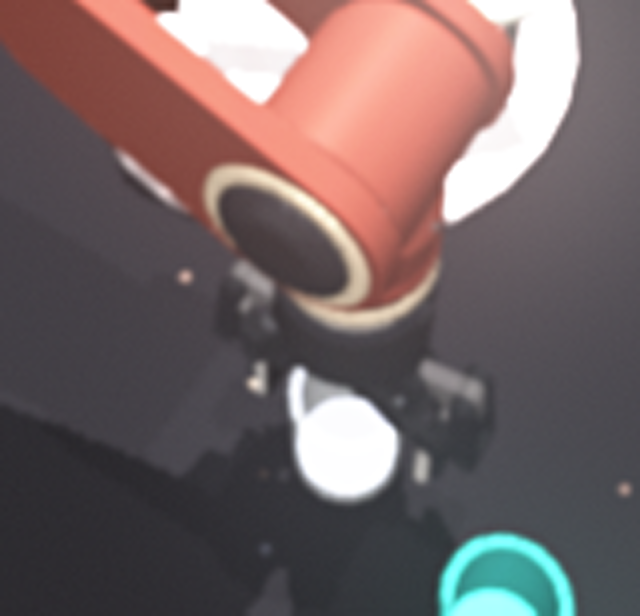

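```bash
python3 -m pendant '[{"dp":[0.03,0,0.07],"delta_rot":[0,0,0],"jaw":100},{"dp":[0.03,0,0.07],"delta_rot":[0,0,0],"jaw":60},{"dp":[0.03,0,0.07],"delta_rot":[0,0,0],"jaw":50},{"dp":[0.03,0,0.07],"delta_rot":[0,0,0],"jaw":50},{"dp":[0.03,0,0.07],"delta_rot":[0,0,0],"jaw":50},{"dp":[0.03,0,0.07],"delta_rot":[0,0,0],"jaw":50},{"dp":[0.03,0,0.07],"delta_rot":[0,0,0],"jaw":50},{"dp":[0.03,0,0.07],"delta_rot":[0,0,0],"jaw":50}]'
python3 - <<'E'
from h import *
snap('side','s3')
crop('s3',180,230,340,384,4,'m3')
need([534.5,-379.5,260],-39)
E
```

```text
time_s: 2.75
position: [536.7, -379.9, 42.1]
orientation: [2.834, 1.353, 0.001]
contact_force: [1.2, 0.6, 5.8]
opening: 57.1
t 2.8 pos [ 536.7 -379.9   42.2] jawyaw -38.95 z [ 0.0014 -0.0012 -1.    ] q [-0.73  0.32  1.67  0.    1.15 -0.05] F [-0.3  0.2  5.4] open 57.3
 dp [-0.022 -0.031 -4.357]
 rot/8deg [0.01 0.   0.01]
 rot/8deg [-0.000e+00  2.000e-02 -2.249e+01]
```

View pics/m3.png

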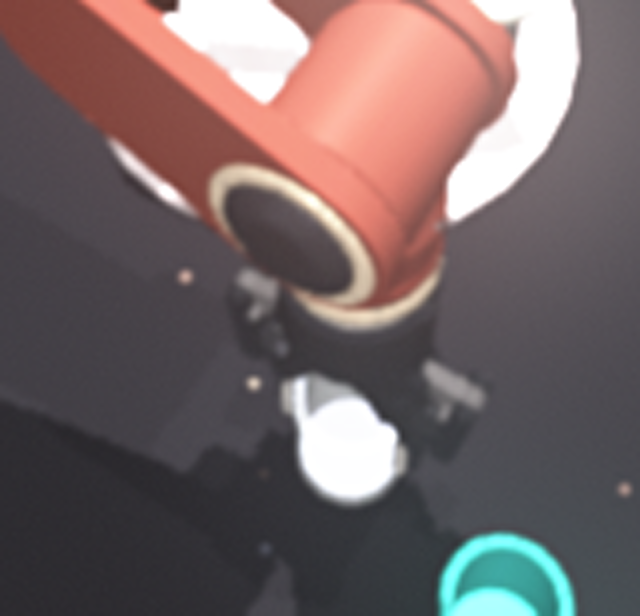

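```bash
python3 -m pendant '[{"dp":[0,0,-0.2],"delta_rot":[0,0,0],"jaw":50},{"dp":[0,0,-0.6],"delta_rot":[0,0,0],"jaw":50},{"dp":[0,0,-1.2],"delta_rot":[0,0,0],"jaw":50},{"dp":[0,0,-2],"delta_rot":[0,0,0],"jaw":50},{"dp":[0,0,-2.8],"delta_rot":[0,0,0],"jaw":50},{"dp":[0,0,-3.5],"delta_rot":[0,0,0],"jaw":50},{"dp":[0,0,-4],"delta_rot":[0,0,0],"jaw":50},{"dp":[0,0,-4.4],"delta_rot":[0,0,0],"jaw":50},{"dp":[0,0,-4.4],"delta_rot":[0,0,0],"jaw":50},{"dp":[0,0,-4.4],"delta_rot":[0,0,0],"jaw":50}]'
python3 - <<'E'
from h import *
need([512.3,23.5,260],-39)
E
```

```text
time_s: 3.8
position: [535.7, -379.1, 260.0]
orientation: [-2.834, -1.353, 0.001]
contact_force: [-0.0, 1.1, -1.7]
opening: 57.6
t 3.8 pos [ 535.7 -379.1  260. ] jawyaw -38.97 z [-7.e-04  7.e-04 -1.e+00] q [-0.73  0.12  1.52  0.    1.5  -0.05] F [-0.   1.1 -1.7] open 57.6
 dp [ 5.967e+00 -5.427e+00  5.000e-03]
 rot/8deg [-0.01 -0.    0.  ]
 rot/8deg [ 0.00e+00 -1.00e-02 -2.25e+01]
```

```bash
python3 -m pendant '[{"dp":[0.2,-0.18,0],"delta_rot":[0,0,0],"jaw":50},{"dp":[0.6,-0.55,0],"delta_rot":[0,0,0],"jaw":50},{"dp":[1.2,-1.09,0],"delta_rot":[0,0,0],"jaw":50},{"dp":[1.9,-1.73,0],"delta_rot":[0,0,0],"jaw":50},{"dp":[2.6,-2.36,0],"delta_rot":[0,0,0],"jaw":50},{"dp":[3.3,-3,0],"delta_rot":[0,0,0],"jaw":50},{"dp":[4,-3.64,0],"delta_rot":[0,0,0],"jaw":50},{"dp":[4.7,-4.27,0],"delta_rot":[0,0,0],"jaw":50},{"dp":[5.3,-4.82,0],"delta_rot":[0,0,0],"jaw":50},{"dp":[5.7,-5.18,0],"delta_rot":[0,0,0],"jaw":50},{"dp":[5.9,-5.36,0],"delta_rot":[0,0,0],"jaw":50},{"dp":[5.97,-5.43,0],"delta_rot":[0,0,0],"jaw":50}]'
python3 - <<'E'
from h import *
import time
need([512.3,23.5,260],-39)
snap('side','s4');snap('top','t4')
a=cv2.imread('pics/s4.png')[60:290,100:340];b=cv2.imread('pics/t4.png')[80:310,130:370]
cv2.imwrite('pics/m4.png',cv2.resize(np.hstack([a,b]),None,fx=1.66,fy=1.66,interpolation=cv2.INTER_CUBIC))
E
```

```text
time_s: 5.0
position: [511.6, 24.8, 259.3]
orientation: [-2.833, -1.356, 0.003]
contact_force: [0.2, -0.3, -2.1]
opening: 57.8
t 5.0 pos [511.6  24.8 259.3] jawyaw -38.85 z [-2.4e-03  1.0e-04 -1.0e+00] q [-0.1  -0.23  1.86 -0.    1.51  0.58] F [ 0.2 -0.3 -2.1] open 57.8
 dp [-0.012  0.026 -0.013]
 rot/8deg [-0.01  0.01  0.02]
 rot/8deg [-2.000e-02 -2.000e-02 -2.248e+01]
```

View pics/m4.png

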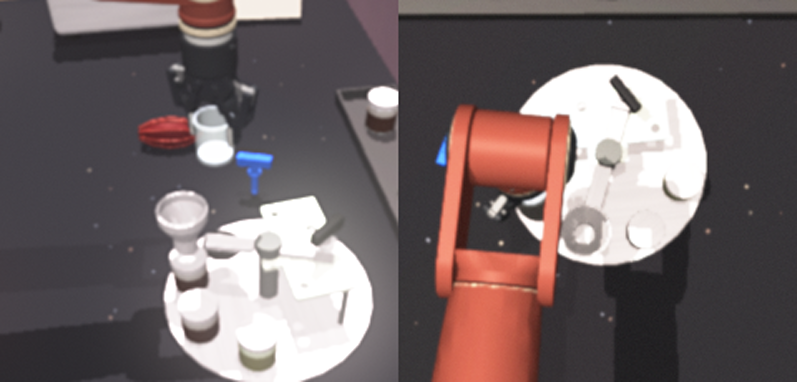

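```bash
python3 - <<'E'
from h import *
crop('s4',190,110,280,180,8,'m5')
E
```

```text
(no output)
```

View pics/m5.png

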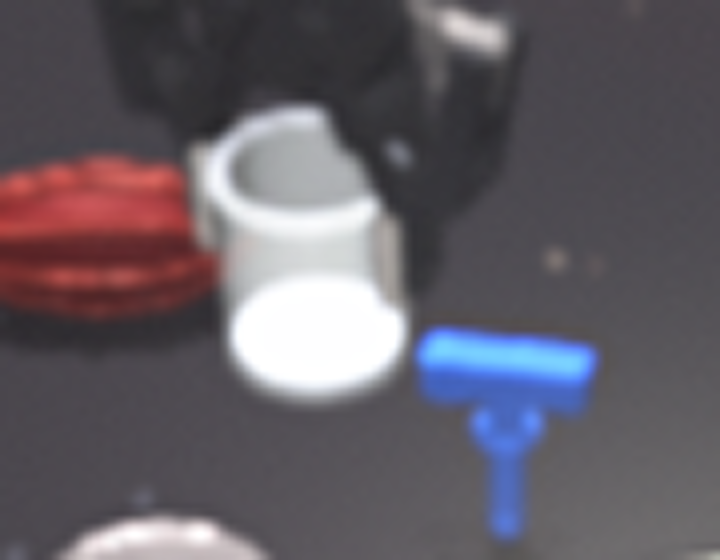

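```bash
python3 - <<'E'
from h import *
s=load('s4')
print(cb(s,190,110,8,318,333,218.5), cb(s,190,110,8,298,168,284))
need([512.3,23.5,58])
E
```

```text
[512.39150814  28.39663222 218.5       ] [509.37425771  25.82036948 284.        ]
t 5.1 pos [512.2  23.4 260. ] jawyaw -38.94 z [-1.3e-03 -3.0e-04 -1.0e+00] q [-0.1  -0.23  1.86 -0.    1.51  0.58] F [ 1.  -0.6 -1.8] open 57.3
 dp [6.000e-03 4.000e-03 4.039e+00]
```

```bash
python3 - <<'E'
from h import *
need([513.5,22.5,62],-39)
E
python3 -m pendant '[{"dp":[0.02,0.03,0.3],"delta_rot":[0,0,0],"jaw":50},{"dp":[0.04,0,0.9],"delta_rot":[0,0,0],"jaw":50},{"dp":[0.04,0,1.6],"delta_rot":[0,0,0],"jaw":50},{"dp":[0.04,0,2.3],"delta_rot":[0,0,0],"jaw":50},{"dp":[0.04,0,3],"delta_rot":[0,0,0],"jaw":50},{"dp":[0.04,0,3.4],"delta_rot":[0,0,0],"jaw":50},{"dp":[0.04,0,3.7],"delta_rot":[0,0,0],"jaw":50},{"dp":[0.04,0,3.9],"delta_rot":[0,0,0],"jaw":50},{"dp":[0.04,0,3.96],"delta_rot":[0,0,0],"jaw":50},{"dp":[0.04,0,3.96],"delta_rot":[0,0,0],"jaw":50}]'
python3 - <<'E'
from h import *
need([513.5,22.5,56.5],-39)
snap('side','s6');crop('s6',150,130,330,270,4,'m6')
E
```

```text
t 5.1 pos [512.2  23.4 260. ] jawyaw -38.94 z [-1.3e-03 -3.0e-04 -1.0e+00] q [-0.1  -0.23  1.86 -0.    1.51  0.58] F [ 1.  -0.6 -1.8] open 57.3
 dp [0.006 0.035 3.959]
 rot/8deg [-0.01  0.01  0.01]
 rot/8deg [-1.000e-02 -1.000e-02 -2.249e+01]
time_s: 6.1
position: [514.3, 24.7, 63.1]
orientation: [2.835, 1.353, 0.001]
contact_force: [0.3, -0.1, -1.2]
opening: 57.2
t 6.1 pos [514.3  24.7  63.1] jawyaw -38.99 z [ 6.e-04 -1.e-04 -1.e+00] q [-0.1  -0.02  2.01 -0.    1.15  0.58] F [ 0.3 -0.1 -1.2] open 57.2
 dp [-0.044  0.016  0.132]
 rot/8deg [ 0. -0.  0.]
 rot/8deg [ 0.00e+00  1.00e-02 -2.25e+01]
```

View pics/m6.png

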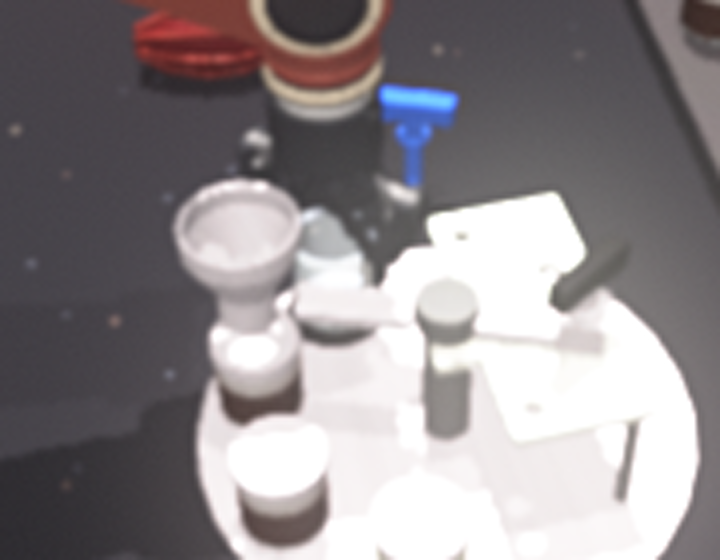

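```bash
python3 -m pendant '[{"dp":[-0.04,0.015,0.05],"delta_rot":[0,0,0],"jaw":50},{"dp":[-0.04,0.015,0.08],"delta_rot":[0,0,0],"jaw":50},{"dp":[-0.04,0.015,0.11],"delta_rot":[0,0,0],"jaw":50},{"dp":[-0.04,0.015,0.11],"delta_rot":[0,0,0],"jaw":50}]'; python3 - <<'E'
from h import *
need([513.5,22.5,56.5],-39)
E
```

```text
time_s: 6.55
position: [513.1, 23.0, 57.3]
orientation: [-2.835, -1.353, -0.0]
contact_force: [-0.7, -0.3, -1.1]
opening: 57.5
t 6.55 pos [513.1  23.   57.3] jawyaw -38.96 z [ 0.  0. -1.] q [-0.1  -0.01  2.02  0.    1.13  0.58] F [-0.7 -0.3 -1.1] open 57.5
 dp [-0.003  0.012  0.016]
 rot/8deg [-0. -0.  0.]
 rot/8deg [  0.   -0.  -22.5]
```

```bash
python3 -m pendant '[{"dp":[0,0,0.02],"delta_rot":[0,0,0],"jaw":50},{"dp":[0,0,0.03],"delta_rot":[0,0,0],"jaw":50},{"dp":[0,0,0.03],"delta_rot":[0,0,0],"jaw":50}]'
```

```text
time_s: 6.85
position: [513.3, 23.0, 56.1]
orientation: [-2.835, -1.353, 0.0]
contact_force: [-1.2, 0.7, 1.4]
opening: 57.5
```

```bash
python3 -m pendant '[{"dp":[0,0,0],"delta_rot":[0,0,0],"jaw":70},{"dp":[0,0,0],"delta_rot":[0,0,0],"jaw":75},{"dp":[0,0,0],"delta_rot":[0,0,0],"jaw":85},{"dp":[0,0,0],"delta_rot":[0,0,0],"jaw":100},{"dp":[0,0,0],"delta_rot":[0,0,0],"jaw":100},{"dp":[0,0,0],"delta_rot":[0,0,0],"jaw":100}]'
python3 -m pendant '[{"dp":[0,0,-0.2],"delta_rot":[0,0,0],"jaw":100},{"dp":[0,0,-0.6],"delta_rot":[0,0,0],"jaw":100},{"dp":[0,0,-1.2],"delta_rot":[0,0,0],"jaw":100},{"dp":[0,0,-2],"delta_rot":[0,0,0],"jaw":100},{"dp":[0,0,-3],"delta_rot":[0,0,0],"jaw":100},{"dp":[0,0,-4],"delta_rot":[0,0,0],"jaw":100},{"dp":[0,0,-4.5],"delta_rot":[0,0,0],"jaw":100}]'
python3 - <<'E'
from h import *
need([653,-115,290],45)
E
```

```text
time_s: 7.45
position: [513.2, 23.0, 55.8]
orientation: [2.835, 1.353, 0.0]
contact_force: [-0.5, 0.2, 0.1]
opening: 85.2
time_s: 8.15
position: [514.7, 22.9, 287.6]
orientation: [2.831, 1.351, 0.012]
contact_force: [0.1, 0.5, 0.9]
opening: 85.6
t 8.15 pos [514.7  22.9 287.6] jawyaw -38.96 z [ 8.8e-03 -9.0e-04 -1.0e+00] q [-0.1  -0.24  1.82  0.    1.55  0.58] F [0.1 0.5 0.9] open 85.6
 dp [-0.404  3.885 -0.021]
 rot/8deg [ 7.00e-02  1.00e-02 -1.05e+01]
 rot/8deg [ 1.0e-02 -7.0e-02  1.2e+01]
```

```bash
python3 - <<'E'
from h import *
need([450,-380,290],-55)
E
```

```text
t 8.15 pos [514.7  22.9 287.6] jawyaw -38.96 z [ 8.8e-03 -9.0e-04 -1.0e+00] q [-0.1  -0.24  1.82  0.    1.55  0.58] F [0.1 0.5 0.9] open 85.6
 dp [-7.078  4.061 -0.052]
 rot/8deg [ 0.05 -0.04  2.  ]
 rot/8deg [  0.06   0.07 -20.49]
```

```bash
python3 -m pendant '[{"dp":[-0.6,0.35,0],"delta_rot":[0,0,0.3],"jaw":100},{"dp":[-1.4,0.8,0],"delta_rot":[0,0,0.6],"jaw":100},{"dp":[-2.2,1.27,0],"delta_rot":[0,0,1],"jaw":100},{"dp":[-3,1.73,0],"delta_rot":[0,0,1.3],"jaw":100},{"dp":[-3.8,2.2,0],"delta_rot":[0,0,1.6],"jaw":100},{"dp":[-4.6,2.65,0],"delta_rot":[0,0,2],"jaw":100},{"dp":[-5.4,3.1,0],"delta_rot":[0,0,2],"jaw":100},{"dp":[-6.2,3.55,0],"delta_rot":[0,0,2],"jaw":100},{"dp":[-7.08,4.06,0],"delta_rot":[0,0,2],"jaw":100},{"dp":[-7.08,4.06,0],"delta_rot":[0,0,2],"jaw":100},{"dp":[-7.08,4.06,0],"delta_rot":[0,0,2],"jaw":100}]'
python3 - <<'E'
from h import *
snap('top','t7');snap('side','s7')
need([653,-115,230],-55)
crop('t7',180,110,330,250,5,'m7');crop('s7',180,160,340,290,5,'m8')
E
```

```text
time_s: 9.25
position: [447.9, -380.8, 281.1]
orientation: [-2.996, -0.942, -0.0]
contact_force: [0.1, -0.7, 0.3]
opening: 85.2
t 9.35 pos [ 448.6 -379.2  281.2] jawyaw -54.93 z [ 3.e-04  2.e-04 -1.e+00] q [-0.83 -0.05  1.66  0.    1.53  0.13] F [ 0.5  0.4 -0.3] open 85.6
 dp [ 6.382 -1.975  1.026]
 rot/8deg [ 0.   -0.    0.01]
 rot/8deg [  0.     0.   -22.49]
```

View pics/m7.png

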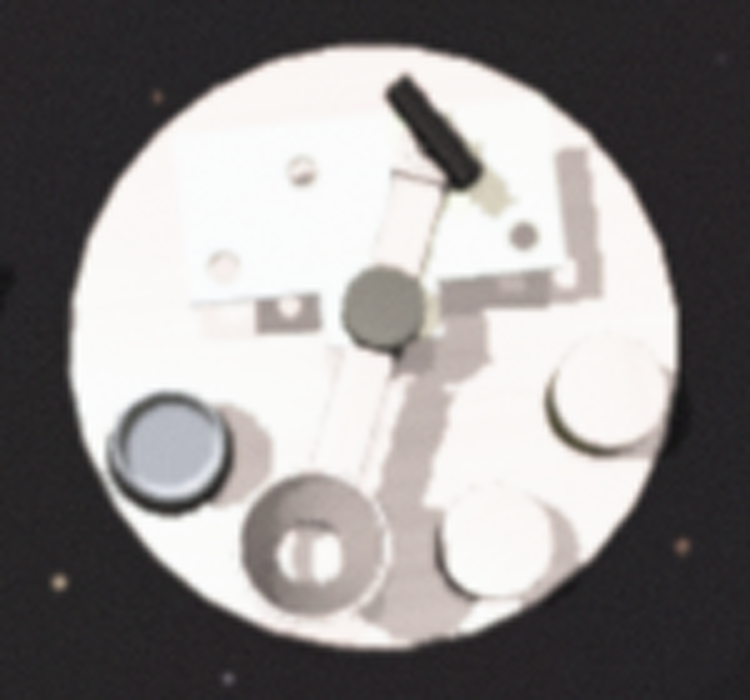

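View pics/m8.png

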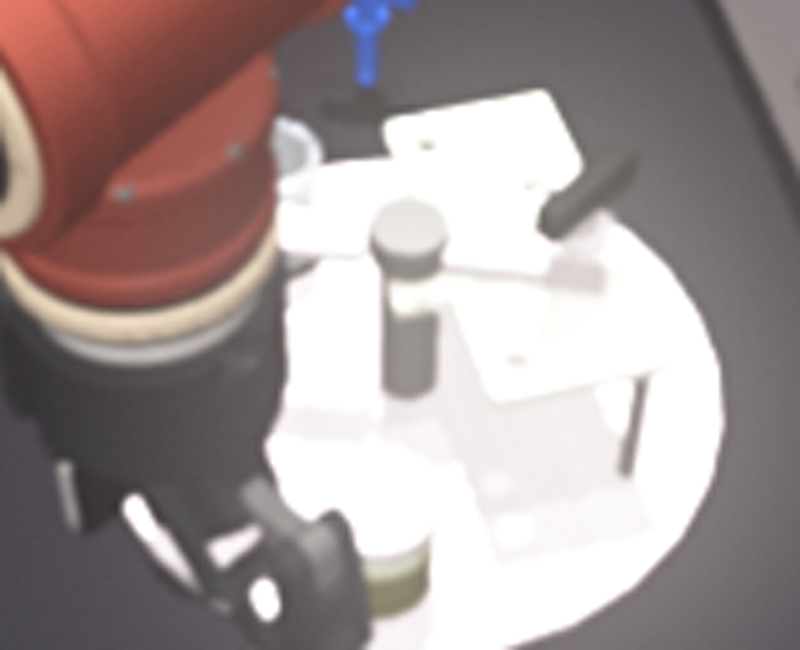

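```bash
python3 - <<'E'
from h import *
t=load('t7')
P=lambda *a:cb(t,180,110,5,*a)
print(P(171.5,448,81),P(170,453,14))
g=t['pixels'][110:250,180:330].astype(int)
for z,c in((14,(33.6,90.3)),):pass
# predicted rim outline for jar centred on seat
s=P(170,453,14)
a=np.linspace(0,2*np.pi,73)
im=cv2.imread('pics/m7.png')
for r,z,col in((30.5,82,(0,0,255)),(36,14,(0,255,0))):
    for k in a:
        p=proj(t,[s[0]+r*np.cos(k),s[1]+r*np.sin(k),z]); q=((p+.5-[180,110])*5-.5).round().astype(int); cv2.circle(im,tuple(q),1,col,-1)
cv2.imwrite('pics/m9.png',cv2.resize(im[350:560,60:280],None,fx=2.7,fy=2.7))
E
```

```text
[507.03663255  18.92614071  81.        ] [511.1729056   23.07755522  14.        ]
```

View pics/m9.png

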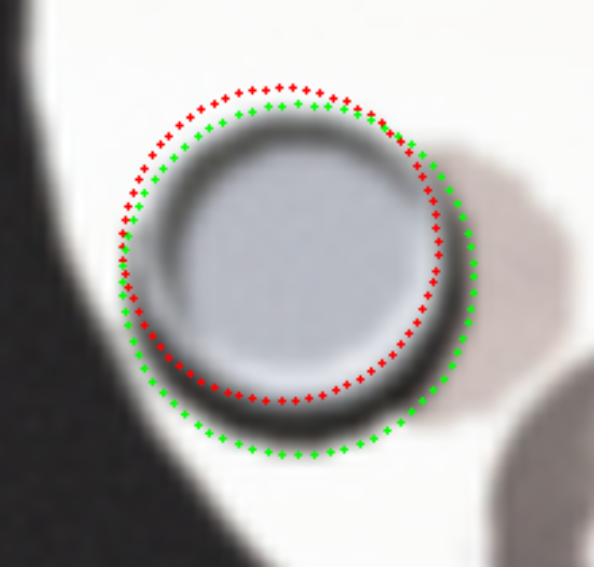

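```bash
python3 - <<'E'
from h import *
s=load('s7');t=load('t7')
for c,n,b in((s,'s7',(280,180,325,220)),(t,'t7',(250,120,285,155))):
    im=c['pixels'];x0,y0,x1,y1=b
    m=(im[y0:y1,x0:x1].max(2)<95).astype(np.uint8)
    k,l,st,ce=cv2.connectedComponentsWithStats(m); i=1+np.argmax(st[1:,4])
    ys,xs=np.where(l==i); r=cv2.minAreaRect(np.c_[xs+x0,ys+y0].astype(np.float32)); print(n,st[i],r)
    for e in cv2.boxPoints(r): print(e.round(1),back(c,*e,177).round(1),back(c,*e,155).round(1))
    print('centroid mid-height',back(c,*r[0],168))
# predicted projections of handle box
im=[]
for c,n,b in((s,'s7',(270,170,330,225)),(t,'t7',(240,110,300,165))):
    x0,y0,x1,y1=b;I=cv2.resize(cv2.imread('pics/%s.png'%n)[y0:y1,x0:x1],None,fx=6.6,fy=6.6,interpolation=cv2.INTER_CUBIC)
    for (px,py),col in (((651.2,-115.3),(0,0,255)),((653.5,-114.3),(0,200,0))):
        th=np.radians(35);u=np.array([np.cos(th),np.sin(th)]);v=np.array([-u[1],u[0]])
        for z in(155,177):
            q=[((proj(c,[*(np.array([px,py])+a*32*u+b2*8*v),z])-[x0,y0]+.5)*6.6-.5) for a,b2 in((1,1),(1,-1),(-1,-1),(-1,1))]
            cv2.polylines(I,[np.array(q).round().astype(int)],True,col,1)
    im.append(I[:363])
cv2.imwrite('pics/m10.png',np.hstack(im))
E
```

```text
Traceback (most recent call last):
ValueError: attempt to get argmax of an empty sequence
```

```bash
python3 - <<'E'
from h import *
s=load('s7');t=load('t7')
im=[]
for c,n,b in((s,'s7',(270,170,330,225)),(t,'t7',(240,110,300,165))):
    x0,y0,x1,y1=b;I=cv2.resize(cv2.imread('pics/%s.png'%n)[y0:y1,x0:x1],None,fx=6.6,fy=6.6,interpolation=cv2.INTER_CUBIC)
    for (px,py),col in (((651.2,-115.3),(0,0,255)),((653.5,-114.3),(0,200,0))):
        th=np.radians(35);u=np.array([np.cos(th),np.sin(th)]);v=np.array([-u[1],u[0]])
        for z in(155,177):
            q=[((proj(c,[*(np.array([px,py])+a*32*u+b2*8*v),z])-[x0,y0]+.5)*6.6-.5) for a,b2 in((1,1),(1,-1),(-1,-1),(-1,1))]
            cv2.polylines(I,[np.array(q).round().astype(int)],True,col,1)
    im.append(I[:363])
cv2.imwrite('pics/m10.png',np.hstack(im))
E
```

```text
(no output)
```

View pics/m10.png

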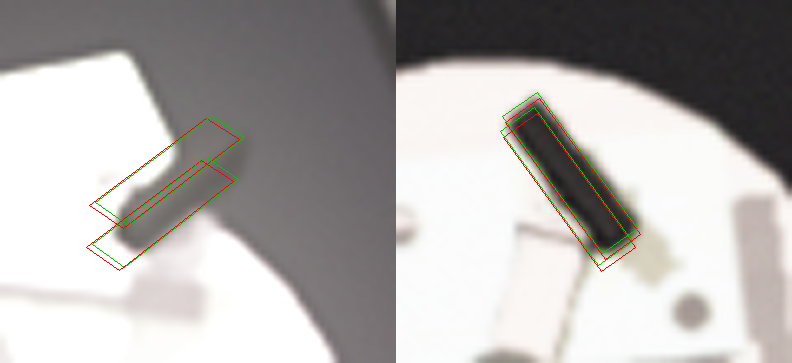

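```bash
python3 - <<'E'
from h import *
from scipy.optimize import minimize
s=load('s7');t=load('t7')
def sil(c,p,b,S=4,L=32,W=8,z0=155,z1=177):
    x0,y0,x1,y1=b;u=np.array([np.cos(p[2]),np.sin(p[2])]);v=np.array([-u[1],u[0]])
    q=np.array([(proj(c,[*(np.array(p[:2])+a*L*u+d*W*v),z])-[x0,y0]+.5)*S for a in(1,-1) for d in(1,-1) for z in(z0,z1)])
    m=np.zeros(((y1-y0)*S,(x1-x0)*S),np.uint8);cv2.fillConvexPoly(m,cv2.convexHull((q*16).round().astype(np.int32)),255,shift=4)
    return cv2.resize(m,(x1-x0,y1-y0),interpolation=cv2.INTER_AREA)/255.
for c,b,n in((t,(245,118,290,158),'t'),(s,(278,180,316,218),'s')):
    x0,y0,x1,y1=b
    g=c['pixels'][y0:y1,x0:x1].astype(float).mean(2)
    if n=='t': d=np.clip((230-g)/(230-35),0,1)*(g<150)+0*(g); 
    else: print(g[::2,::2].astype(int)); continue
    f=lambda p:((sil(c,[p[0],p[1],p[2]/50],b)-d)**2).sum()
    best=min((minimize(f,[652+dx,-115,a],method='Nelder-Mead',options=dict(initial_simplex=[[652+dx,-115,a],[656,-115,a],[652,-111,a],[652,-115,a+6]])) for dx in(-3,3) for a in(26,30,34)),key=lambda r:r.fun)
    print(n,best.x[:2],np.degrees(best.x[2]/50),best.fun)
E
```

```text
t [ 654.43131265 -115.75956847] 35.41224291515983 180.064351338091
[[255 255 255 255 255 255 207 109 112 112 112 111 109 108 107 105 105 103
  103]
 [255 255 255 255 255 255 255 119 114 114 112 112 111 110 109 109 107 106
  104]
 [255 255 255 255 255 255 255 210 112 116 116 115 112 113 111 109 108 108
  105]
 [255 255 255 255 255 255 255 255 122 117 117 116 114 114 113 111 110 108
  107]
 [255 255 255 255 255 255 255 255 211 115 119 116 115 113 114 113 112 111
  109]
 [255 255 255 255 255 255 255 255 255 124 118 116 116 114 111 113 113 111
  110]
 [255 255 255 255 255 255 255 255 255 178 118 119 119 110 102 113 115 113
  112]
 [255 255 255 255 255 255 255 255 255 151 122 122 112 100 102 117 116 115
  114]
 [255 255 255 255 244 252 255 255 173 123 125 112 103 100 110 119 117 115
  114]
 [255 255 255 255 254 255 194 147 127 125 113 105 106 112 122 121 119 117
  116]
 [255 255 255 255 255 237 129 132 126 113 107 112 118 122 123 123 120 119
  117]
 [255 255 255 255 255 129 129 126 114 111 143 190 154 124 125 123 121 120
  118]
 [255 255 255 255 255 113 117 116 116 160 200 236 224 143 121 125 122 121
  120]
 [255 255 255 255 255 149 109 121 171 209 222 244 255 255 187 121 124 123
  122]
 [255 255 255 255 255 255 214 207 231 236 242 246 255 255 255 192 121 123
  123]
 [255 255 255 255 255 255 252 238 228 235 241 252 255 255 255 255 207 120
  122]
 [255 255 255 255 255 255 228 218 219 227 230 248 255 255 255 255 255 209
  120]
 [228 231 236 243 250 245 215 214 215 215 214 221 251 254 255 255 255 255
  188]
 [246 246 245 242 232 225 214 217 215 214 214 223 251 253 255 255 255 255
  255]]
```

```bash
python3 - <<'E'
from h import *
need([654.5,-115,240],-54.6)
E
```

```text
t 9.35 pos [ 448.6 -379.2  281.2] jawyaw -54.93 z [ 3.e-04  2.e-04 -1.e+00] q [-0.83 -0.05  1.66  0.    1.53  0.13] F [ 0.5  0.4 -0.3] open 85.6
 dp [ 6.406 -1.958  0.826]
 rot/8deg [ 0.   -0.   -0.04]
 rot/8deg [-0.   -0.   22.46]
```

```bash
python3 -m pendant '[{"dp":[0.5,-0.15,0],"delta_rot":[0,0,0],"jaw":60},{"dp":[1.2,-0.37,0],"delta_rot":[0,0,0],"jaw":60},{"dp":[2,-0.61,0],"delta_rot":[0,0,0],"jaw":60},{"dp":[2.8,-0.86,0],"delta_rot":[0,0,0],"jaw":60},{"dp":[3.6,-1.1,0],"delta_rot":[0,0,0],"jaw":60},{"dp":[4.4,-1.34,0],"delta_rot":[0,0,0],"jaw":60},{"dp":[5.2,-1.6,0.3],"delta_rot":[0,0,0],"jaw":60},{"dp":[5.9,-1.8,0.6],"delta_rot":[0,0,0],"jaw":60},{"dp":[6.4,-1.96,0.8],"delta_rot":[0,0,0],"jaw":60},{"dp":[6.4,-1.96,0.8],"delta_rot":[0,0,0],"jaw":60},{"dp":[6.4,-1.96,0.8],"delta_rot":[0,0,0],"jaw":60}]'
python3 - <<'E'
from h import *
snap('side','s11');crop('s11',230,100,390,240,5,'m11')
need([654.5,-115,166],-54.6)
E
```

```text
time_s: 10.45
position: [653.9, -114.2, 240.9]
orientation: [2.994, 0.95, -0.001]
contact_force: [-0.2, -0.4, 0.3]
opening: 51.3
t 10.5 pos [ 654.  -115.2  241.6] jawyaw -54.88 z [ 6.e-04 -6.e-04 -1.e+00] q [-0.29  0.15  1.52 -0.    1.47  0.67] F [ 0.1 -0.1  0.3] open 51.1
 dp [1.100e-02 1.000e-03 1.511e+00]
 rot/8deg [ 0.01 -0.   -0.04]
 rot/8deg [-0.000e+00 -1.000e-02  2.246e+01]
```

View pics/m11.png

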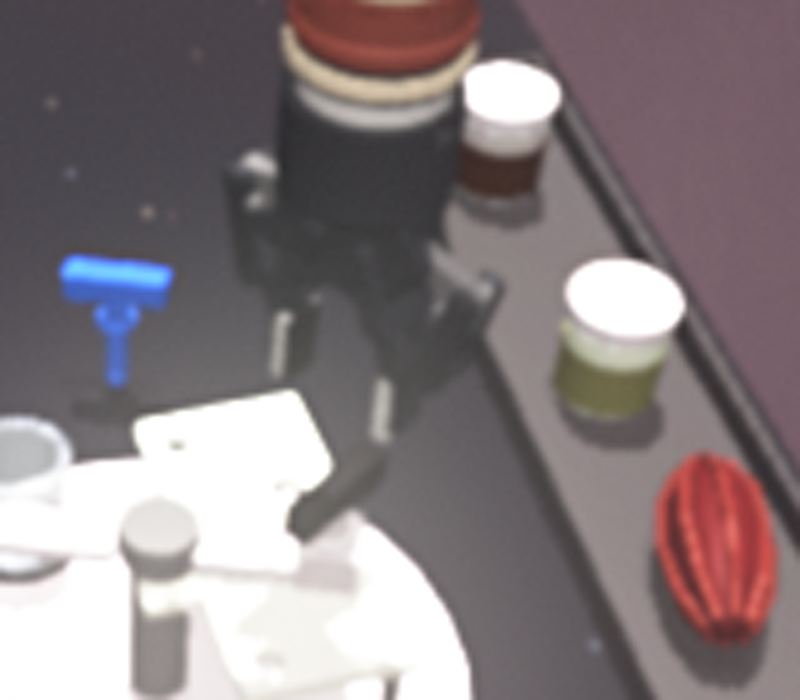

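```bash
python3 - <<'E'
from h import *
s=load('s11')
for z in(224,177,166): print(z,(proj(s,[654.5,-115,z])+.5-[230,100])*5)
E
python3 -m pendant '[{"dp":[0.01,0,0.4],"delta_rot":[0,0,-0.04],"jaw":60},{"dp":[0.01,0,0.8],"delta_rot":[0,0,-0.04],"jaw":60},{"dp":[0.01,0,1.2],"delta_rot":[0,0,-0.04],"jaw":60},{"dp":[0.01,0,1.45],"delta_rot":[0,0,-0.04],"jaw":60},{"dp":[0.01,0,1.51],"delta_rot":[0,0,-0.04],"jaw":60},{"dp":[0.01,0,1.51],"delta_rot":[0,0,-0.04],"jaw":60}]'
python3 - <<'E'
from h import *
snap('side','s12');crop('s12',260,130,360,220,7,'m12')
need([654.5,-115,166],-54.6)
E
```

```text
224 [339.79098247 407.39289511]
177 [331.92976877 479.20162048]
166 [330.17488837 495.23168011]
time_s: 11.1
position: [654.4, -116.1, 165.7]
orientation: [2.993, 0.953, 0.0]
contact_force: [-0.0, -0.3, -0.1]
opening: 51.3
t 11.15 pos [ 654.9 -116.2  166.5] jawyaw -54.67 z [ 1.5e-03 -5.0e-04 -1.0e+00] q [-0.29  0.2   1.59 -0.    1.35  0.67] F [-0.6  0.2 -0.6] open 51.4
 dp [ 0.006 -0.024  0.01 ]
 rot/8deg [ 0.01 -0.01 -0.01]
 rot/8deg [-1.000e-02 -1.000e-02  2.249e+01]
```

View pics/m12.png

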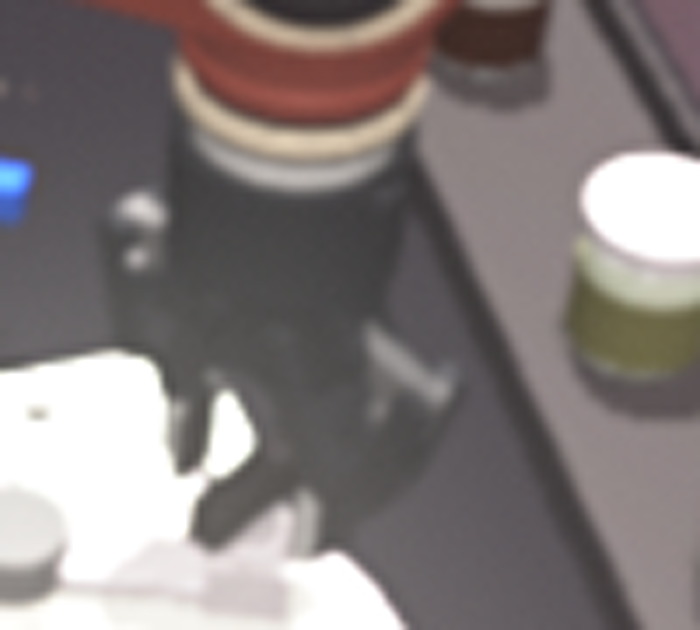

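```bash
python3 -m pendant '[{"dp":[0,-0.01,0],"delta_rot":[0,0,0],"jaw":28},{"dp":[0,-0.01,0],"delta_rot":[0,0,0],"jaw":28},{"dp":[0,-0.01,0],"delta_rot":[0,0,0],"jaw":28},{"dp":[0,-0.01,0],"delta_rot":[0,0,0],"jaw":28}]'
python3 -m pendant '[{"dp":[0,0,0],"delta_rot":[0,0,0],"jaw":23},{"dp":[0,0,0],"delta_rot":[0,0,0],"jaw":20},{"dp":[0,0,0],"delta_rot":[0,0,0],"jaw":16}]'
python3 - <<'E'
from h import *
need([654.5,-115,166],-54.6)
E
```

```text
time_s: 11.55
position: [654.5, -115.3, 165.7]
orientation: [2.993, 0.954, 0.001]
contact_force: [-0.6, -1.0, -0.4]
opening: 23.8
time_s: 11.85
position: [654.4, -115.3, 165.5]
orientation: [2.993, 0.954, 0.0]
contact_force: [-0.4, -0.0, 1.4]
opening: 14.8
t 11.85 pos [ 654.4 -115.3  165.5] jawyaw -54.65 z [ 2.e-04 -1.e-04 -1.e+00] q [-0.29  0.2   1.59 -0.    1.35  0.67] F [-0.4 -0.   1.4] open 14.8
 dp [ 0.006 -0.004 -0.011]
 rot/8deg [ 0.   -0.   -0.01]
 rot/8deg [-0.   -0.   22.49]
```

```bash
python3 -m pendant '[{"dp":[0,0,0],"delta_rot":[0,0,0],"jaw":5},{"dp":[0,0,0],"delta_rot":[0,0,0],"jaw":5},{"dp":[0,0,0],"delta_rot":[0,0,0],"jaw":5},{"dp":[0,0,0],"delta_rot":[0,0,0],"jaw":5}]'
```

```text
time_s: 12.25
position: [654.4, -115.3, 165.5]
orientation: [2.993, 0.954, 0.0]
contact_force: [-0.4, 0.1, 1.8]
opening: 15.2
```

```bash
python3 -m pendant '[{"dp":[0,0,-0.05],"delta_rot":[0,0,0],"jaw":5},{"dp":[0,0,-0.1],"delta_rot":[0,0,0],"jaw":5},{"dp":[0,0,-0.2],"delta_rot":[0,0,0],"jaw":5},{"dp":[0,0,-0.3],"delta_rot":[0,0,0],"jaw":5},{"dp":[0,0,-0.4],"delta_rot":[0,0,0],"jaw":5}]'
python3 -m pendant '[{"dp":[0,0,-0.1],"delta_rot":[0,0,0],"jaw":5},{"dp":[0,0,-0.2],"delta_rot":[0,0,0],"jaw":5},{"dp":[0,0,-0.3],"delta_rot":[0,0,0],"jaw":5},{"dp":[0,0,-0.33],"delta_rot":[0,0,0],"jaw":5},{"dp":[0,0,-0.33],"delta_rot":[0,0,0],"jaw":5}]'
python3 - <<'E'
from h import *
snap('side','s13');crop('s13',230,120,340,230,6,'m13')
need([654.5,-115,166],-54.6)
E
```

```text
time_s: 12.75
position: [653.6, -114.9, 183.8]
orientation: [-2.992, -0.953, 0.003]
contact_force: [3.3, -0.3, -8.2]
opening: 15.1
time_s: 13.25
position: [654.7, -115.5, 203.9]
orientation: [2.992, 0.954, 0.002]
contact_force: [-0.9, -0.5, 1.0]
opening: 14.7
t 13.3 pos [ 654.7 -115.5  203.8] jawyaw -54.64 z [ 1.7e-03 -8.0e-04 -1.0e+00] q [-0.29  0.17  1.56 -0.    1.41  0.67] F [-1.2 -0.7  0.9] open 14.7
 dp [ 0.002 -0.013  0.757]
 rot/8deg [ 0.01 -0.01 -0.01]
 rot/8deg [-1.000e-02 -2.000e-02  2.249e+01]
```

View pics/m13.png

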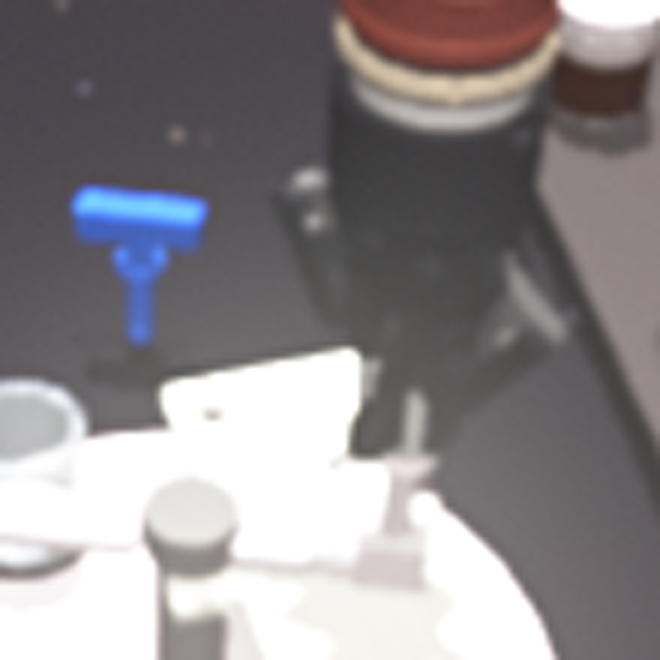

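```bash
python3 -m pendant '[{"dp":[-0.09,0.065,0.03],"delta_rot":[0,0,0],"jaw":5},{"dp":[-0.184,0.125,0.03],"delta_rot":[0,0,0],"jaw":5},{"dp":[-0.28,0.178,0.03],"delta_rot":[0,0,0],"jaw":5},{"dp":[-0.382,0.225,0.03],"delta_rot":[0,0,0],"jaw":5},{"dp":[-0.486,0.264,0.03],"delta_rot":[0,0,0],"jaw":5},{"dp":[-0.592,0.298,0.03],"delta_rot":[0,0,0],"jaw":5},{"dp":[-0.7,0.323,0.03],"delta_rot":[0,0,0],"jaw":5},{"dp":[-0.81,0.344,0.03],"delta_rot":[0,0,0],"jaw":5}]'
python3 - <<'E'
from h import *
need([613.5,-165.8,202],-54.6)
E
```

```text
time_s: 14.1
position: [630.8, -153.2, 200.0]
orientation: [-2.993, -0.954, 0.0]
contact_force: [1.7, 1.8, -1.0]
opening: 14.7
t 14.1 pos [ 630.8 -153.2  200. ] jawyaw -54.65 z [-3.e-04  0.e+00 -1.e+00] q [-0.35  0.14  1.6  -0.    1.4   0.6 ] F [ 1.7  1.8 -1. ] open 14.7
 dp [-0.428  0.006 -0.041]
 rot/8deg [-0.    0.   -0.01]
 rot/8deg [ 0.    0.   22.49]
```

```bash
python3 -m pendant '[{"dp":[-0.11,0.011,0],"delta_rot":[0,0,0],"jaw":5},{"dp":[-0.22,0.015,0],"delta_rot":[0,0,0],"jaw":5},{"dp":[-0.33,0.012,0],"delta_rot":[0,0,0],"jaw":5},{"dp":[-0.43,0.005,0],"delta_rot":[0,0,0],"jaw":5},{"dp":[-0.43,0.005,0],"delta_rot":[0,0,0],"jaw":5},{"dp":[-0.43,0.005,0],"delta_rot":[0,0,0],"jaw":5}]'
python3 - <<'E'
from h import *
snap('side','s14');snap('top','t14');need([613.5,-165.8,202],-54.6)
a=cv2.imread('pics/s14.png')[130:290,170:340];b=cv2.imread('pics/t14.png')[110:270,170:340]
cv2.imwrite('pics/m14.png',cv2.resize(np.hstack([a,b]),None,fx=2.35,fy=2.35,interpolation=cv2.INTER_CUBIC))
E
```

```text
time_s: 14.7
position: [613.1, -165.9, 200.3]
orientation: [2.993, 0.954, -0.003]
contact_force: [-1.9, -0.1, -1.1]
opening: 14.9
t 14.8 pos [ 613.3 -165.7  200.2] jawyaw -54.65 z [-1.6e-03 -8.0e-04 -1.0e+00] q [-0.38  0.11  1.63 -0.    1.4   0.57] F [-1.9 -0.3 -0.9] open 15.1
 dp [ 0.002  0.003 -0.036]
 rot/8deg [-0.    0.01 -0.01]
 rot/8deg [2.000e-02 0.000e+00 2.249e+01]
```

View pics/m14.png

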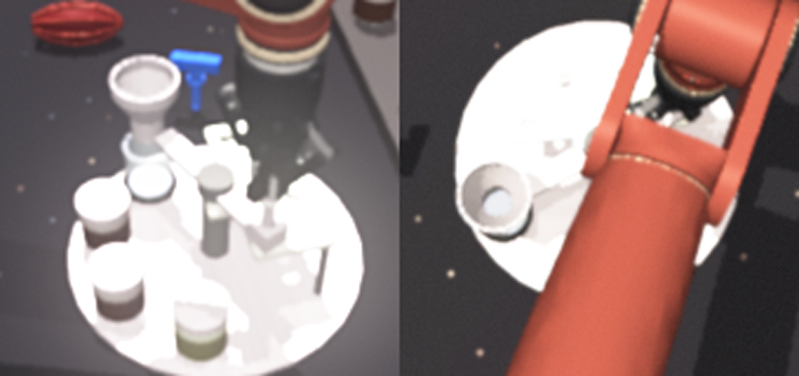

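```bash
python3 -m pendant '[{"dp":[0,0,0.1],"delta_rot":[0,0,0],"jaw":5},{"dp":[0,0,0.2],"delta_rot":[0,0,0],"jaw":5},{"dp":[0,0,0.25],"delta_rot":[0,0,0],"jaw":5},{"dp":[0,0,0.28],"delta_rot":[0,0,0],"jaw":5}]'
python3 -m pendant '[{"dp":[0,0,0.04],"delta_rot":[0,0,0],"jaw":5},{"dp":[0,0,0.08],"delta_rot":[0,0,0],"jaw":5},{"dp":[0,0,0.12],"delta_rot":[0,0,0],"jaw":5}]'
```

```text
time_s: 15.2
position: [613.8, -165.3, 185.8]
orientation: [-2.993, -0.954, 0.0]
contact_force: [-1.2, 0.2, 2.1]
opening: 15.6
time_s: 15.5
position: [613.9, -165.6, 180.6]
orientation: [2.993, 0.954, 0.0]
contact_force: [-2.7, 1.0, 6.3]
opening: 14.8
```

```bash
python3 -m pendant '[{"dp":[0,0,0.05],"delta_rot":[0,0,0],"jaw":5},{"dp":[0,0,0.1],"delta_rot":[0,0,0],"jaw":5},{"dp":[0,0,0.15],"delta_rot":[0,0,0],"jaw":5}]'
python3 -m pendant '[{"dp":[0,0,0.05],"delta_rot":[0,0,0],"jaw":5},{"dp":[0,0,0.1],"delta_rot":[0,0,0],"jaw":5},{"dp":[0,0,0.14],"delta_rot":[0,0,0],"jaw":5}]'
```

```text
time_s: 15.8
position: [613.8, -165.5, 172.6]
orientation: [2.993, 0.954, -0.0]
contact_force: [-1.6, -1.5, 2.6]
opening: 15.0
time_s: 16.1
position: [613.5, -164.9, 165.4]
orientation: [-2.992, -0.954, 0.001]
contact_force: [-3.0, 1.5, 7.6]
opening: 14.9
```

```bash
python3 -m pendant '[{"dp":[0,0,0.01],"delta_rot":[0,0,0],"jaw":5},{"dp":[0,0,0.02],"delta_rot":[0,0,0],"jaw":5},{"dp":[0,0,0.02],"delta_rot":[0,0,0],"jaw":5}]'
python3 -m pendant '[{"dp":[0,0,0.02],"delta_rot":[0,0,0],"jaw":5},{"dp":[0,0,0.04],"delta_rot":[0,0,0],"jaw":5},{"dp":[0,0,0.04],"delta_rot":[0,0,0],"jaw":5}]'
python3 - <<'E'
from h import *
snap('side','s15');crop('s15',230,150,340,250,6,'m15')
E
```

```text
time_s: 16.4
position: [613.8, -165.0, 165.5]
orientation: [-2.992, -0.954, -0.0]
contact_force: [-3.4, 3.0, 5.7]
opening: 14.8
time_s: 16.7
position: [614.0, -164.9, 165.4]
orientation: [-2.992, -0.954, -0.001]
contact_force: [-6.8, 4.8, 11.7]
opening: 14.7
```

View pics/m15.png

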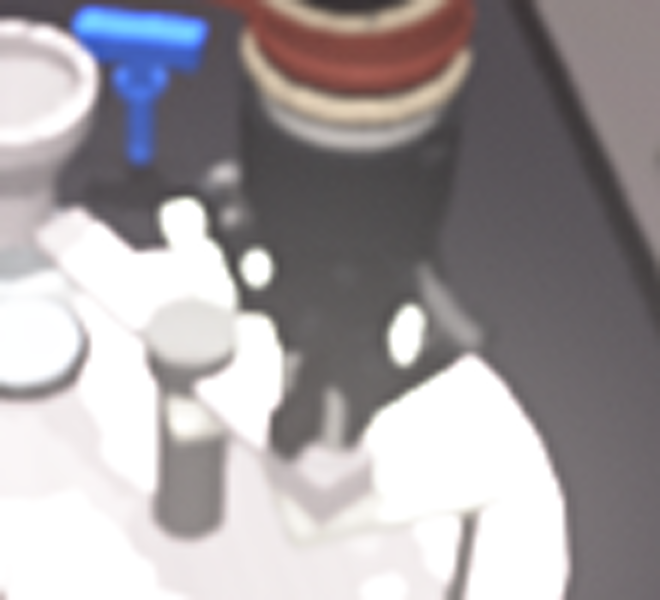

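```bash
python3 -m pendant '[{"dp":[0,0,-0.03],"delta_rot":[0,0,0],"jaw":5},{"dp":[0,0,-0.03],"delta_rot":[0,0,0],"jaw":20},{"dp":[0,0,-0.03],"delta_rot":[0,0,0],"jaw":30},{"dp":[0,0,-0.03],"delta_rot":[0,0,0],"jaw":60},{"dp":[0,0,-0.03],"delta_rot":[0,0,0],"jaw":60},{"dp":[0,0,-0.03],"delta_rot":[0,0,0],"jaw":60},{"dp":[0,0,-0.03],"delta_rot":[0,0,0],"jaw":60}]'
python3 -m pendant '[{"dp":[0,0,-0.3],"delta_rot":[0,0,0],"jaw":60},{"dp":[0,0,-0.9],"delta_rot":[0,0,0],"jaw":60},{"dp":[0,0,-1.7],"delta_rot":[0,0,0],"jaw":60},{"dp":[0,0,-2.4],"delta_rot":[0,0,0],"jaw":60},{"dp":[-1,0.5,-2.4],"delta_rot":[0,0,0],"jaw":60},{"dp":[-2,1,-2.4],"delta_rot":[0,0,0],"jaw":60},{"dp":[-3,1.5,-2.4],"delta_rot":[0,0,0],"jaw":60},{"dp":[-4,2,-2.4],"delta_rot":[0,0,0],"jaw":60},{"dp":[-5,2.5,-2.4],"delta_rot":[0,0,0],"jaw":60},{"dp":[-5.5,2.5,-2.4],"delta_rot":[0,0,0],"jaw":60},{"dp":[-5.5,2.5,-2.4],"delta_rot":[0,0,0],"jaw":60}]'
python3 - <<'E'
from h import *
snap('side','s16');snap('top','t16');need([613.5,-165.8,202],-54.6)
a=cv2.imread('pics/s16.png')[130:290,170:340];b=cv2.imread('pics/t16.png')[110:270,170:340]
cv2.imwrite('pics/m16.png',cv2.resize(np.hstack([a,b]),None,fx=2.35,fy=2.35,interpolation=cv2.INTER_CUBIC))
E
```

```text
time_s: 17.45
position: [613.8, -165.4, 164.2]
orientation: [-2.993, -0.954, 0.0]
contact_force: [-0.7, -0.4, 0.5]
opening: 51.2
time_s: 18.55
position: [458.5, -430.7, 285.7]
orientation: [2.994, 0.944, -0.002]
contact_force: [-0.1, 0.2, -0.2]
opening: 51.3
t 18.65 pos [ 461.2 -427.5  285.4] jawyaw -54.8 z [ 1.1e-03 -6.0e-04 -1.0e+00] q [-0.87  0.04  1.56  0.    1.54  0.09] F [-0.7  0.1  0.6] open 51.3
 dp [ 5.506 -2.522  1.669]
 rot/8deg [ 0.01 -0.   -0.02]
 rot/8deg [-1.000e-02 -1.000e-02  2.248e+01]
```

View pics/m16.png

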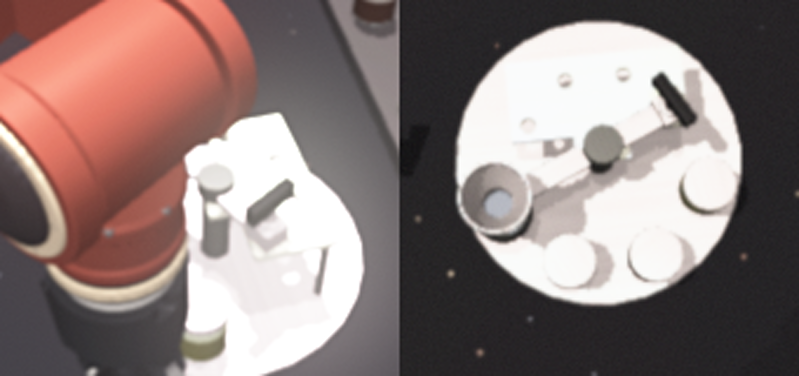

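```bash
python3 - <<'E'
from h import *
s=load('s16');t=load('t16')
im=[]
for c,n,b in((s,'s16',(250,180,310,240)),(t,'t16',(190,110,310,230))):
    x0,y0,x1,y1=b;k=400/(x1-x0);I=cv2.resize(cv2.imread('pics/%s.png'%n)[y0:y1,x0:x1],None,fx=k,fy=k,interpolation=cv2.INTER_CUBIC)
    px,py=613.8,-165.4
    th=np.radians(35.4);u=np.array([np.cos(th),np.sin(th)]);v=np.array([-u[1],u[0]])
    D=lambda X:((proj(c,X)-[x0,y0]+.5)*k-.5)
    for z,col in((155,(0,0,255)),(177,(0,200,0))):
        q=[D([*(np.array([px,py])+a*32*u+b2*8*v),z]) for a,b2 in((1,1),(1,-1),(-1,-1),(-1,1))]
        cv2.polylines(I,[np.array(q).round().astype(int)],True,col,1)
    C=np.array([572.3,-90.5]);a=np.radians(118.4);sp=C+130*np.array([np.cos(a),np.sin(a)]);print(sp)
    for r,z,col in((38,182,(255,0,0)),(36,14,(0,255,255))):
        q=[D([sp[0]+r*np.cos(w),sp[1]+r*np.sin(w),z]) for w in np.linspace(0,6.28,60)]
        cv2.polylines(I,[np.array(q).round().astype(int)],True,col,1)
    im.append(I)
cv2.imwrite('pics/m17.png',np.hstack(im))
E
```

```text
[510.46885282  23.85431447]
[510.46885282  23.85431447]
```

View pics/m17.png

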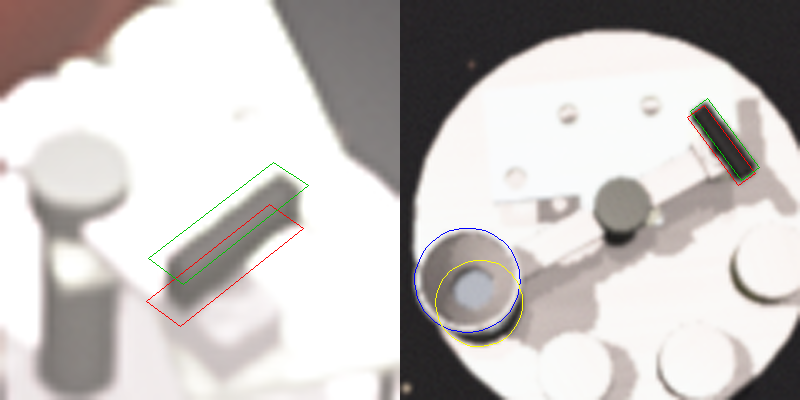

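The last picture shows the handle at (720,140) matching a home-height pin in the target hole. The funnel rim at (467,280) lies on the outline predicted for the locked angle, and the jar is seen through the spout at (475,285).

```bash
python3 -c "
from workcell import manip
print(manip.sign_off())"
```

```text
the job is handed in; nothing more can be done
None
```

The job is done and handed in at about 18.7 s of the 54 s allowed. No verdict was reported.

- **Jar:** I put the clear glass jar upright on the rubber seat at −67.5°. The top camera shows it within about 2 mm of the seat centre.
- **Pin and chute:** I raised the pin about 38 mm and drew the arm round by −45°. Then I pushed the pin home in the new hole. It stopped at the same height as at the start (gripper at 165.4 mm against 165.5 mm), with the push force rising to 12 N, so I took the shoulder as seated.
- **Final look:** With the gripper withdrawn, the top view showed the funnel rim where the locked angle predicts and the jar under the spout. The handle was at home height and the closed jars looked undisturbed.
- **Checks that disagreed:** The two cameras differ by about 3 mm on the same points, so I used averages. In the last side view the handle looked a little shorter than the predicted outline, as it also did before I moved the pin.
- **Checks not made:** In that last side view the arm hid the jar and the funnel, so those were checked only from above. The cocoa pod was outside the last close-up. It was last seen in place while the chute was being swung round.

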